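# Book a bin of sheaves to a job with the hand scanner

## Task

Book the bin of wooden sheaves to the job: take the hand scanner out of its cup and read the barcode on the job card first, then the barcode on the green bin, holding the scanner steady on each for a good second. Do not read the grey or the blue bin. Then stand the scanner back upright in its cup and let go, without dropping it and leaving the loose things round about where they are.

Things in the scene. Friction and masses are not known exactly. Their poses are not given: they have to be found in the camera images.
- scanner_head (a point): centre of the hand scanner's mid-grey head, the place to grip: 78 mm long, 44 mm wide, 36 mm deep, nose tipped 30 degrees down, flat upright sides 22 mm to either side of this point. 112 mm above the foot and 8 mm forward of the grip's axis. Axes of the upright scanner: z up along the grip, x level and forward (the way it looks), y across the head (the line to grip along).
- scanner_window (a point): centre of the dark red reading window on the head's nose: 35 mm forward of scanner_head and 20 mm lower. Its x axis is the beam: forward, 30 degrees below level when the scanner is upright. Always on, no trigger. It reads a label held, at rest for 1 s, 50 to 140 mm off (95 best), its centre within 15 mm of the beam's axis, square on within 20 degrees.
- scanner_foot (a point): lowest point of the scanner's round end, on the axis of its grip
- cup_floor (a point): centre of the inner floor of the scanner's cup, on which the round end stands: 8 mm above the bench. The cup is dark, screwed to the bench by an 88 mm flange; its bore is 45 mm wide and flares to 62 mm at the rim, 62 mm above the bench. A green bench vice, 155 mm high, stands beside it to the left.
- job_label (a point): centre of the job card's barcode (66 x 24 mm, upright black bars), near the top of a white card, 105 x 142 mm with ruled lines, on a fixed sloping metal desk stand 134 mm tall; 105 mm above the bench. Its x axis points squarely out of the card (to the robot and 30 degrees up, so an upright scanner turned to face it meets it squarely), z up along the card.
- green_bin_label (a point): centre of the barcode label (68 x 34 mm) on the sloping front of the green bin, which holds brown wooden sheaves (pulley wheels). Three bins, 94 mm wide and 82 tall, stand side by side in any order, fixed on a plywood riser 95 mm high; labels 122 mm above the bench. x axis squarely out of the label (to the robot and 30 degrees up), z up along it.
- grey_bin_label (a point): centre of the same label on the grey bin (holds a pale box); must not be read. Axes as for the green one.
- blue_bin_label (a point): centre of the same label on the blue bin (holds iron wing nuts); must not be read. Axes as for the green one.
- scanner: the cordless hand scanner, loose, 200 g, 148 mm tall, standing in its cup at the start (it may lean some 3 degrees there): the grey head on a dark grip, 42 mm in diameter with a round (half-ball) end, 35 mm at the neck. Origin at the bottom of the round end, axes as for scanner_head.
- g_clamp: loose green G-clamp lying on the bench, 138 x 118 x 24 mm, a bystander; origin at the centre of its underside
- bench_pliers: loose dark pliers lying on the bench, 188 x 61 x 12 mm, a bystander; origin at the centre of its underside

How it is judged (in metres and radians):
On the way, in this order (a step that is already met when the one before it is completed fails the run):
1. the scanner is held steady on the job card's barcode for 1 s (50 to 140 mm off, within 15 mm of the beam's axis, square on to 20 degrees) (x of job_label in the frame of scanner_window between 0.05 and 0.14 m and y of job_label in the frame of scanner_window between -0.015 and 0.015 m and z of job_label in the frame of scanner_window between -0.015 and 0.015 m and angle between the x axis of scanner_window and the x axis of job_label, either way round below 0.35 rad and linear speed of scanner below 0.02 m/s and angular speed of scanner below 0.15 rad/s), for 1 s.
2. the scanner is held steady on the green bin's barcode for 1 s, in the same way (x of green_bin_label in the frame of scanner_window between 0.05 and 0.14 m and y of green_bin_label in the frame of scanner_window between -0.015 and 0.015 m and z of green_bin_label in the frame of scanner_window between -0.015 and 0.015 m and angle between the x axis of scanner_window and the x axis of green_bin_label, either way round below 0.35 rad and linear speed of scanner below 0.02 m/s and angular speed of scanner below 0.15 rad/s), for 1 s.
At the end, for the whole second after the job is handed in: The scanner stands at rest in its cup, its round end on the cup's floor (to 8 mm), upright to within 0.2 rad (horizontal distance between scanner_foot and cup_floor below 0.008 m and height (world z) of scanner_foot below 0.016 m and angle between scanner_head's own z axis and vertical below 0.2 rad and linear speed of scanner below 0.02 m/s and angular speed of scanner below 0.2 rad/s); the robot touches nothing.
It fails at once if the scanner is held still on the grey bin's barcode (within 10 mm of the beam's axis) (x of grey_bin_label in the frame of scanner_window between 0.05 and 0.14 m and y of grey_bin_label in the frame of scanner_window between -0.01 and 0.01 m and z of grey_bin_label in the frame of scanner_window between -0.01 and 0.01 m and angle between the x axis of scanner_window and the x axis of grey_bin_label, either way round below 0.35 rad and linear speed of scanner below 0.01 m/s and angular speed of scanner below 0.08 rad/s).
It fails at once if the scanner is held still on the blue bin's barcode (within 10 mm of the beam's axis) (x of blue_bin_label in the frame of scanner_window between 0.05 and 0.14 m and y of blue_bin_label in the frame of scanner_window between -0.01 and 0.01 m and z of blue_bin_label in the frame of scanner_window between -0.01 and 0.01 m and angle between the x axis of scanner_window and the x axis of blue_bin_label, either way round below 0.35 rad and linear speed of scanner below 0.01 m/s and angular speed of scanner below 0.08 rad/s).
It fails at once if the scanner is dropped: it moves at over 0.7 m/s with no finger on it (linear speed of scanner above 0.7 m/s and contact force between the fingers and scanner below 0.05 N).
It fails at once if a bystander (G-clamp or pliers) is pushed by more than 30 mm (distance of any of g_clamp, bench_pliers, tall_tin from where it was at the start of the episode above 0.03 m).
It also fails if it takes over 64 s, if anything falls off the work surface, if the arm or the gripper's body presses on something with over 40 N, if the wrist force passes 120 N, or if a joint passes its speed limit or range.

## Robot

A 6-joint arm with a two-finger parallel gripper is mounted at the origin on a cart in front of the work surface, level with it; the furniture and walls round the work are solid. World frame = base frame: x ahead of the robot, y to its left, z up, the work surface at z = 0. Lengths are in mm, angles in rad, forces in N, time in s.
With the tool pointing down it reaches from about 275 to 875 mm from the base axis. Payload 12.5 kg.
Tool frame: the origin (TCP) lies between the finger pads; the fingertips stand 11 mm ahead of it and the grasp point (between the pads) lies 8 mm behind it; x points along the fingers, z is the direction in which the jaws open and shut, and the axes are right-handed (so a half turn about x gives the same grasp; the last joint's range is limited). The gripper opens to 85 mm and grips with 20 to 120 N. Pads are 22 mm wide; open, the fingers measure 114 mm over their backs; the gripper's body (76 mm by 85 mm) begins 54 mm behind the grasp point. The pads swing forward as they close: fully open they stand 13 mm farther back than shut.
Start: joints at [1.068, 0.351, 1.652, -0, 1.139, -0.085], TCP at [223.131, 502.69, 242.29] pointing down, gripper open.
Joint ranges: [-2.75, 2.75], [-0.79, 2.1], [0.01, 2.65], [-1.57, 4.71], [0.07, 3.14], [-2.87, 2.87]. Speed limits (rad/s): [2.22, 2.22, 2.79, 3.14, 3.14, 3.14].

## Interface

Orientations are given as a unit quaternion [w, x, y, z].
In Python, from station import manip, vision gives the robot as it stands. The module is installed in compiled form; this text tells all that it offers.
- The arm moves only by the tool carry_out, never from a script. Its argument "plan" is a list of rows, each a list of 3 entries, a list of its own where there are three numbers: the shift along the tool's x, y, z in mm, then the turn about the tool's x in degrees, then the closure, from 0 (fully open) to 1 (shut). In form: [[[x, y, z], yaw, jaw], ...]. A call has 1 to 10 rows; each row is the pose to reach, as a shift and turn from the pose commanded when the call began, along the tool's axes at that moment; what a row does not reach only later rows make up. A row lasts 1/10 s, in which the tool goes at most 50 mm and 8.59 degrees, less where a joint would pass 70% of its speed; a pose out of reach is approached as far as the arm can. A call with a gripper value outside its range is refused whole. The fingers move at their own pace and stop on an object; the grip force is fixed at half the most. Time passes only in rows, so rows that repeat a pose let the fingers close. It gives the time, the measured TCP pose, the force and the opening at its end, in the units of the state.
- manip.read_state(): the state, without advancing time (a new reading comes with each control period).
- vision.snapshot(name): name is "scene" or "top"; returns a dict with "pixels" (480x640x3 uint8, blue, green, red), "fx", "fy", "cx", "cy" (pixels), "R" (3x3) and "t" (3): a world point X has camera coordinates R X + t. Camera axes: x right, y down, z forward; pixel columns grow to the right and rows downward; lengths in mm; the calibration is good to about 2 mm. A picture is of the moment at which its call begins. There is no depth.
- manip.close_job(): hands the job in, once; it reports no verdict.
The state is a dict: "time_s": time; "joint_pos": joint angles; "joint_vel": joint speeds; "effort": joint torques, N m; "eef_pos": TCP position; "tool_rot": TCP orientation; "force": force on the tool from outside, world axes, zero at the start; "moment": the same for the moment, N m; "finger_gap": opening from 0.0 (shut) to 1.0 (fully open).
Only numpy, scipy, OpenCV 4.12 (cv2) and the standard library are available. Lean on these libraries where they do the work, as an engineer would, in place of code of your own. Each camera call takes 0.05 s, during which the arm holds its last target.

## Working session

There is one attempt and no reset: what is moved stays moved. The work goes in short steps, Python scripts to look and compute and a tool call to move; the robot and the scene stay as the last step left them, time stands still between calls to the robot, and variables do not carry over. Pictures are saved under pics/ and viewed, and the job is handed in when it is done.

Besides the shell and the picture viewer there is one more tool, called after "Call:" as name(argument=value, ...), one argument or row to a line, values as JSON. carry_out: Moves the arm, as the interface text tells. Its arguments: {"type":"object","properties":{"plan":{"type":"array"}},"required":["plan"]}

```bash
mkdir -p pics; cat > h.py <<'E'
import numpy as np, cv2
from station import manip, vision
from scipy.spatial.transform import Rotation as Ro
def snap(n,f):
    s=vision.snapshot(n); cv2.imwrite('pics/'+f,np.array(s['pixels'])); 
    np.savez('pics/'+f[:-4]+'.npz',**{k:np.array(v) for k,v in s.items()}); return s
def ld(f): return dict(np.load('pics/'+f+'.npz'))
def ray(s,u,v):
    R=np.array(s['R']);t=np.array(s['t']); d=R.T@np.array([(u-s['cx'])/s['fx'],(v-s['cy'])/s['fy'],1]); return -R.T@t,d/np.linalg.norm(d)
def atz(s,u,v,z):
    c,d=ray(s,u,v); return c+d*(z-c[2])/d[2]
def proj(s,X):
    p=np.array(s['R'])@np.array(X,float)+np.array(s['t']); return np.array([s['fx']*p[0]/p[2]+s['cx'],s['fy']*p[1]/p[2]+s['cy']])
def tri(a,pa,b,pb):
    c1,d1=ray(a,*pa);c2,d2=ray(b,*pb)
    k=np.linalg.lstsq(np.stack([d1,-d2],1),c2-c1,rcond=None)[0]
    p,q=c1+k[0]*d1,c2+k[1]*d2; return (p+q)/2,np.linalg.norm(p-q)
def crop(f,x,y,w,h,k,o):
    cv2.imwrite('pics/'+o,cv2.resize(cv2.imread('pics/'+f)[y:y+h,x:x+w],None,fx=k,fy=k,interpolation=cv2.INTER_CUBIC))
E
python3 - <<'E'
from h import *
for n in('scene','top'):
    s=snap(n,n+'0.png'); print(n,s['fx'],s['cx'],s['cy'],-np.array(s['R']).T@s['t'],np.array(s['R']).round(3).tolist())
print(manip.read_state())
E
```

```text
scene 492.52430157822465 322.58412220772635 238.41997028568284 [276.98250007 787.81581275 661.31954185] [[-0.852, -0.523, -0.0], [-0.351, 0.572, -0.742], [0.388, -0.632, -0.671]]
top 613.9049018767893 323.07927780129484 240.56567813308882 [ 307.73476033  236.78764629 1378.57272409] [[0.079, -0.997, 0.005], [-0.973, -0.078, -0.217], [0.217, 0.013, -0.976]]
{'time_s': 0.1, 'joint_pos': array([ 1.06840355e+00,  3.51186793e-01,  1.65232383e+00, -2.71081887e-06,
        1.13910820e+00, -8.45836750e-02]), 'joint_vel': array([-9.24581257e-04, -1.60257284e-04, -5.47386693e-04,  1.52113672e-03,
        9.66511755e-04, -1.80554213e-05]), 'effort': array([ 1.16187290e-03, -5.06819844e+01, -2.91878986e+01, -1.22191123e-04,
        2.66080024e-03, -2.22477311e-06]), 'eef_pos': array([223.0050885 , 502.46375637, 241.82360598]), 'tool_rot': array([ 0.59250386, -0.38560756,  0.59314262,  0.38526331]), 'force': array([-1.05727313, -0.51505141,  0.04960163]), 'moment': array([-0.01497953, -0.0315989 , -0.01105527]), 'finger_gap': 0.9999851952535347}
```

View pics/scene0.png

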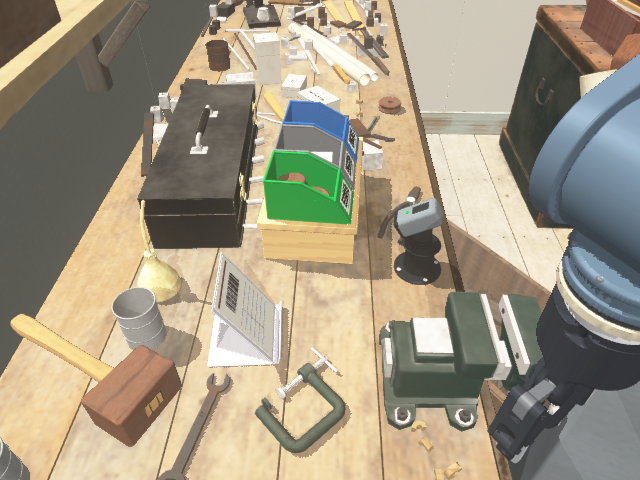

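View pics/top0.png

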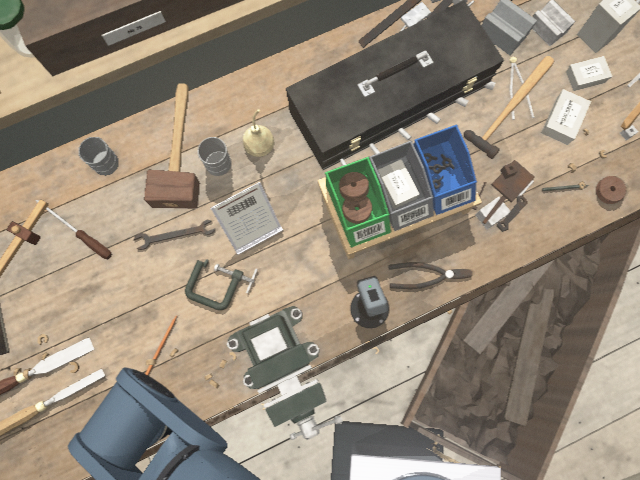

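The scene view shows the scanner at about (418,225), the vice at (440,370), the job card at (240,300) and the bins green/grey/blue from near to far. The top view shows the scanner at (372,295), the job barcode near (243,205), the green label at (370,232), the pliers at (430,275) and the G-clamp at (218,285).

```bash
python3 - <<'E'
from h import *
crop('top0.png',330,260,90,75,8,'c1.png')
crop('top0.png',205,175,90,75,8,'c2.png')
crop('top0.png',330,190,90,75,8,'c3.png')
crop('scene0.png',370,190,90,100,6,'c4.png')
crop('scene0.png',200,245,100,90,7,'c5.png')
crop('scene0.png',290,120,90,110,5,'c6.png')
E
```

```text
(no output)
```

View pics/c1.png

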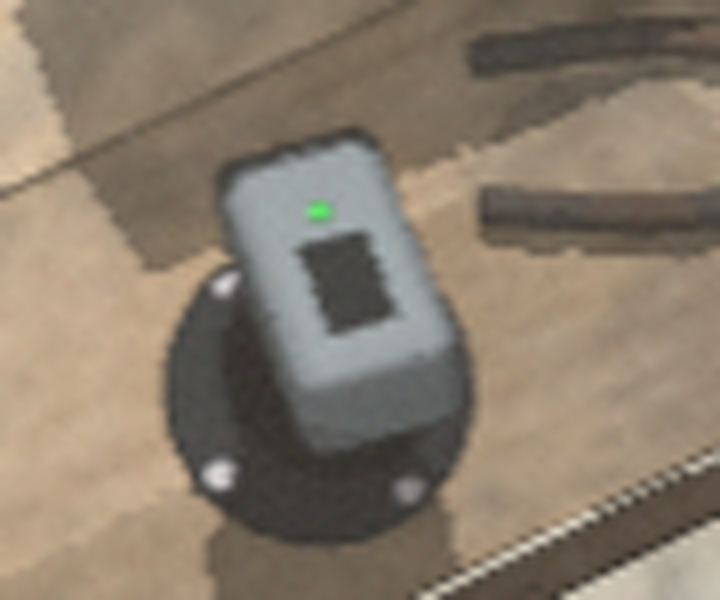

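View pics/c2.png

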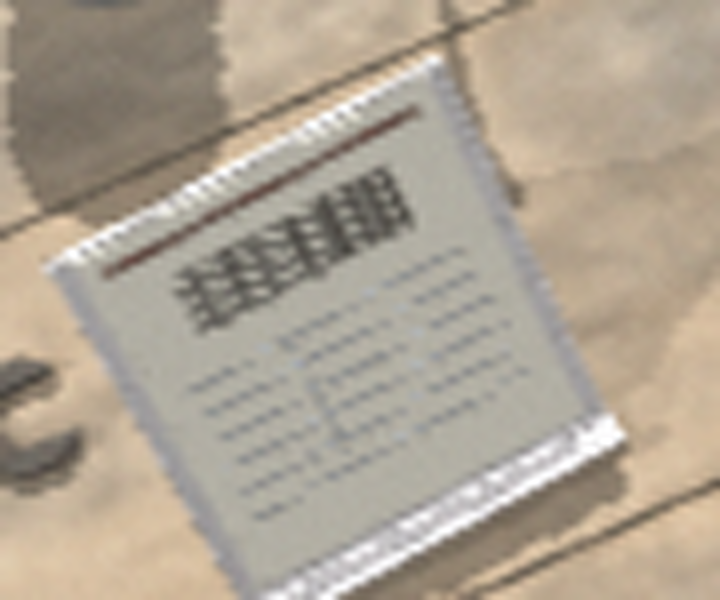

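View pics/c3.png

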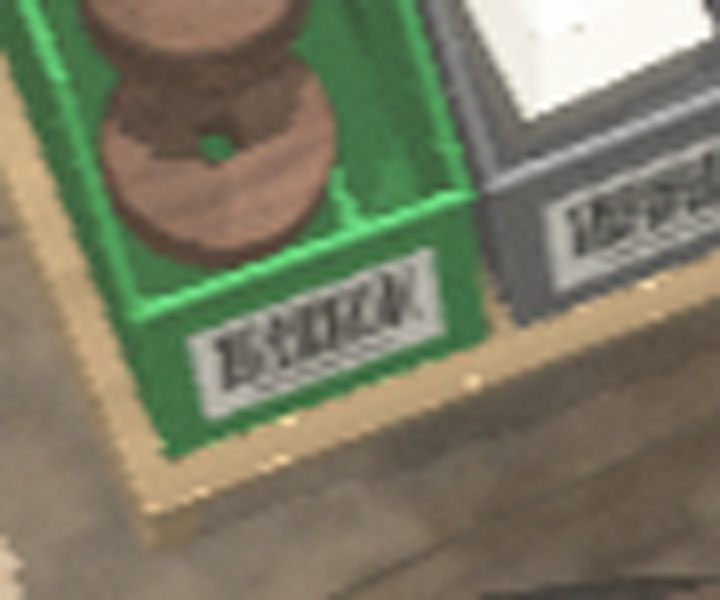

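View pics/c4.png

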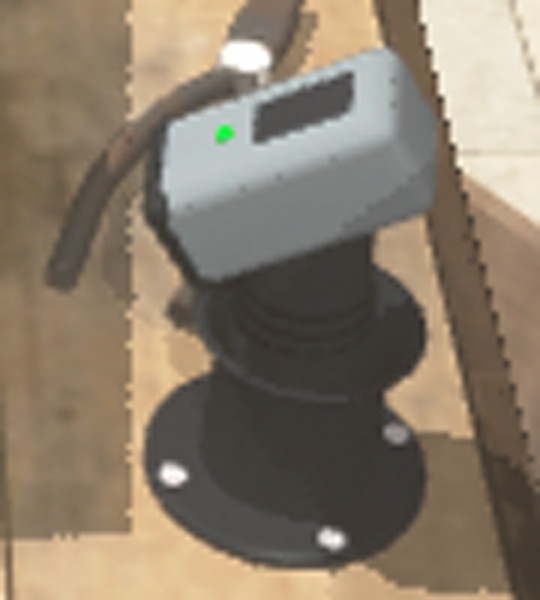

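View pics/c5.png

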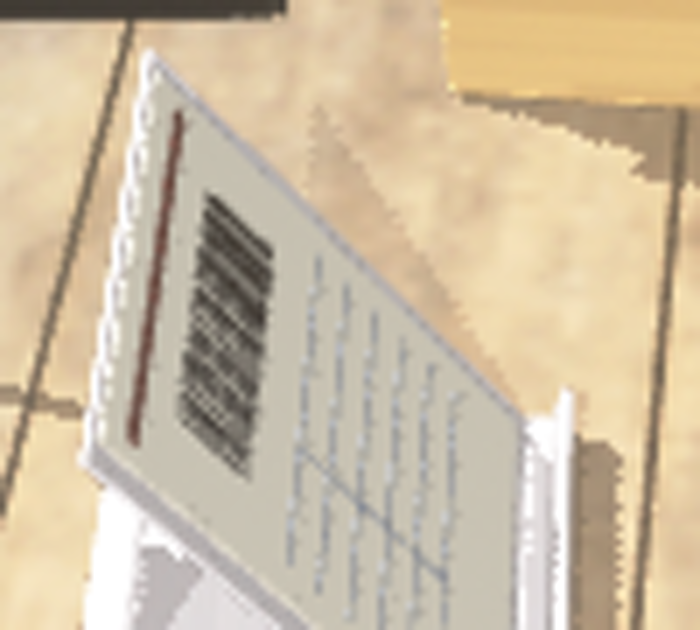

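View pics/c6.png

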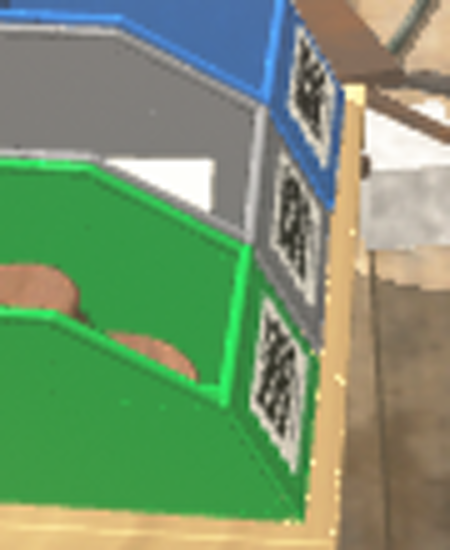

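```bash
python3 - <<'E'
from h import *
T=ld('top0');S=ld('scene0')
c1=lambda x,y:(330+x/8-.44,260+y/8-.44)
c2=lambda x,y:(205+x/8-.44,175+y/8-.44)
c3=lambda x,y:(330+x/8-.44,190+y/8-.44)
c4=lambda x,y:(370+x/6-.4,190+y/6-.4)
job=tri(T,c2(294,252),S,(232,292));print('job',job)
g=tri(T,c3(318,335),S,(345.6,196.2));print('green',g)
print('cup',tri(T,c1(316,388),S,c4(285,454)), atz(T,*c1(316,388),5),atz(S,*c4(285,454),5))
def yaw(a,b): d=b-a; return np.degrees(np.arctan2(d[1],d[0]))
# along-left->right dir; facing (into) = +90
print('job dir in',yaw(atz(T,*c2(191,308),105),atz(T,*c2(398,198),105))+90, 'top edge',yaw(atz(T,*c2(45,268),134),atz(T,*c2(440,60),134))+90)
print('green',yaw(atz(T,*c3(198,379),122),atz(T,*c3(437,291),122))+90,'rim',yaw(atz(T,*c3(135,312),150),atz(T,*c3(472,195),150))+90)
print('head L',yaw(atz(T,*c1(300,385),146),atz(T,*c1(228,180),116)),'R',yaw(atz(T,*c1(450,345),146),atz(T,*c1(375,140),116)),'mid')
f=atz(T,*c1(301,160),116);r=atz(T,*c1(375,365),146);print(f,r,yaw(r,f))
print('led',tri(T,c1(318,211),S,c4(225,134)))
print('disp',tri(T,c1(348,282),S,c4(304,108)))
print('job proj',proj(T,job[0]))
E
```

```text
job (array([653.56990938, 435.20931244, 102.43738014]), np.float64(0.5664482140588164))
green (array([615.05004361, 157.4469777 , 119.09190943]), np.float64(0.39374372479392433))
cup (array([466.92377291, 139.73940989,   4.3560101 ]), np.float64(0.47342662769696325)) [467.08325745 139.82684193   5.        ] [466.4995164  140.35450448   5.        ]
job dir in 33.86387809204052 top edge 33.776143830685605
green 25.195048817211827 rim 24.19210861260568
head L 19.939286228614876 R 19.392884225999868 mid
[513.02030157 155.26841995 116.        ] [457.67584284 135.35629242 146.        ] 19.787989986156433
led (array([497.92534225, 150.73612396, 127.48746296]), np.float64(0.7460857812828707))
disp (array([478.62264835, 142.8674109 , 139.66238812]), np.float64(0.6304812328850026))
job proj [241.26012998 205.93769272]
```

```bash
cat >> h.py <<'E'
def rel(P0,q0,P1,fwd_deg):
    """shift(mm, tool axes) and turn about tool x so tool z lies along scanner y (yaw fwd_deg+90, either way)"""
    R=Ro.from_quat(np.roll(q0,-1)).as_matrix(); sh=R.T@(np.array(P1)-P0)
    a=np.radians(fwd_deg); y=R.T@np.array([-np.sin(a),np.cos(a),0])
    t=np.degrees(np.arctan2(-y[1],y[2])); t=(t+90)%180-90
    return sh.round(1),round(t,2)
def now(): 
    s=manip.read_state(); return s,np.array(s['eef_pos']),np.array(s['tool_rot'])
E
python3 - <<'E'
from h import *
T=ld('top0')
for p in [(315,345),(228,345),(300,312),(318,350),(265,310),(310,430),(325,395)]: print(p,atz(T,*p,155),atz(T,*p,0))
s,P,q=now(); print(Ro.from_quat(np.roll(q,-1)).as_matrix().round(3))
print(rel(P,q,[474.5,142.7,240],20),rel(P,q,[474.5,142.7,112],20))
E
```

```text
(315, 345) [368.67985169 251.90361635 155.        ] [376.40026665 253.81848035   0.        ]
(228, 345) [355.12162422 422.40086736 155.        ] [361.12450721 445.91401757   0.        ]
(300, 312) [430.91961473 286.96685011 155.        ] [446.52445134 293.32346173   0.        ]
(318, 350) [359.48655318 245.23699354 155.        ] [366.04237755 246.30734171   0.        ]
(265, 310) [429.34105514 356.76316833 155.        ] [444.74592264 371.96145246   0.        ]
(310, 430) [208.16510715 248.29888863 155.        ] [195.55180192 249.75711218   0.        ]
(325, 395) [275.09759087 224.81375627 155.        ] [270.96317273 223.29692534   0.        ]
[[-0.    -0.914  0.406]
 [-0.001  0.406  0.914]
 [-1.     0.    -0.001]]
(array([   2. , -375.8, -226.8]), np.float64(-43.94)) (array([ 130. , -375.8, -226.6]), np.float64(-43.94))
```

Call:
carry_out(
  plan=[
    [[0,-35,-20],-5,0],
    [[0,-75,-45],-10,0],
    [[0,-113,-68],-15,0],
    [[0,-150,-91],-20,0],
    [[0,-190,-115],-25,0],
    [[0,-230,-140],-30,0],
    [[0,-270,-163],-35,0],
    [[1,-310,-187],-39,0],
    [[2,-345,-208],-42,0],
    [[2,-376,-227],-44,0],
  ],
)

```text
time_s: 1.1
eef_pos: [475.4, 140.7, 240.0]
tool_rot: [0.405, -0.58, 0.405, 0.58]
force: [0.2, 1.0, 0.7]
finger_gap: 1.002
```

```bash
python3 - <<'E'
from h import *
s,P,q=now(); print(s['time_s'],P,Ro.from_quat(np.roll(q,-1)).as_matrix().round(3).tolist())
print(rel(P,q,[474.5,142.7,112],21))
for n in('scene','top'): snap(n,n+'1.png')
crop('scene1.png',330,80,200,200,3,'d1.png');crop('top1.png',300,200,150,150,4,'d2.png')
E
```

```text
1.1 [475.42906392 140.73398168 240.0193302 ] [[-0.0, -0.939, -0.344], [-0.0, -0.344, 0.939], [-1.0, 0.0, 0.0]]
(array([1.28e+02, 1.00e-01, 2.20e+00]), np.float64(-0.87))
```

View pics/d1.png

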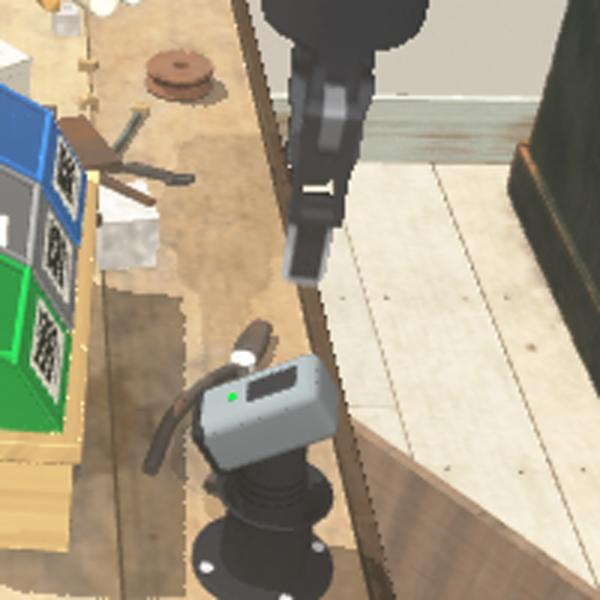

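View pics/d2.png

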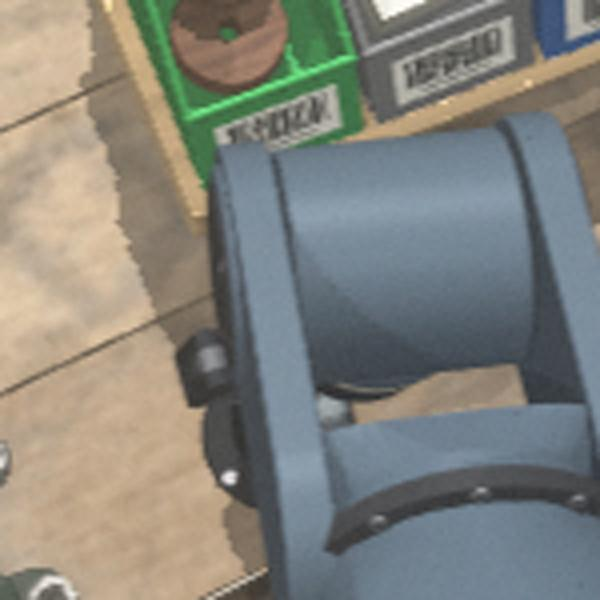

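Scene crop: the open gripper hangs directly above the scanner head (head at about (268,410) in the crop); the arm covers the head in the top view. I'll descend now.

Call:
carry_out(
  plan=[
    [[20,0,2],-1,0],
    [[40,0,2],-1,0],
    [[60,0,2],-1,0],
    [[75,0,2],-1,0],
    [[90,0,2],-1,0],
    [[105,0,2],-1,0],
    [[120,0,2],-1,0],
    [[129,0,2],-1,0],
    [[129,0,2],-1,0],
  ],
)

```text
time_s: 2.1
eef_pos: [473.2, 144.7, 110.4]
tool_rot: [0.4, -0.582, 0.401, 0.584]
force: [0.6, -0.7, 0.0]
finger_gap: 1.002
```

```bash
python3 - <<'E'
from h import *
s,P,q=now(); print(s['time_s'],P,s['force'])
for n in('scene',): s=snap(n,n+'2.png')
print(proj(s,[474.5,142.7,120]),proj(s,P+[0,0,8]),proj(s,[467,140,8]))
crop('scene2.png',350,150,130,130,5,'d1.png')
E
```

```text
2.1 [473.19024332 144.72860383 110.35675377] [ 0.59409561 -0.65759157  0.00969759]
[420.83589158 217.23108284] [420.94822165 218.86434842] [417.13433195 263.92141683]
```

View pics/d1.png

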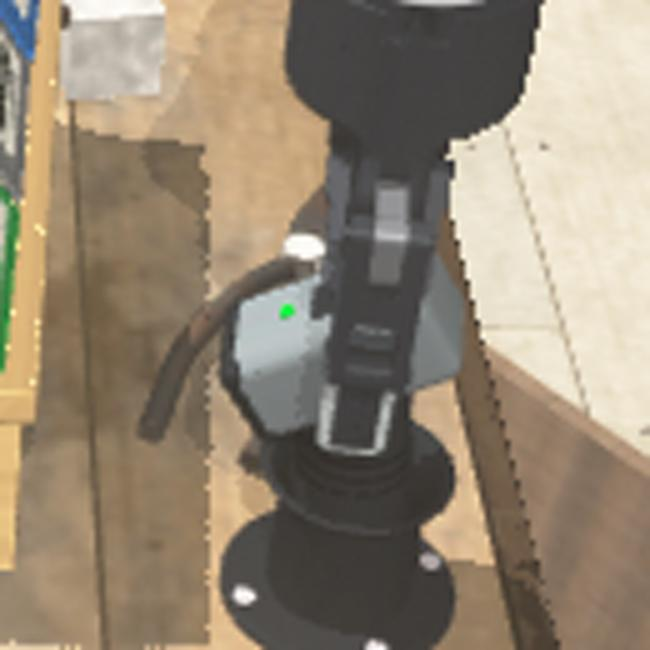

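The fingers straddle the head at its middle, around (365,370) in the crop. I'll shift 2 mm sideways and close.

Call:
carry_out(
  plan=[
    [[0,0,-2],0,0],
    [[0,0,-2],0,0.2],
    [[0,0,-2],0,0.35],
    [[0,0,-2],0,0.45],
    [[0,0,-2],0,0.6],
    [[0,0,-2],0,1],
    [[0,0,-2],0,1],
    [[0,0,-2],0,1],
    [[0,0,-2],0,1],
    [[0,0,-2],0,1],
  ],
)

```text
time_s: 3.15
eef_pos: [474.8, 142.7, 111.7]
tool_rot: [-0.4, 0.583, -0.4, -0.583]
force: [-1.9, -0.9, 5.5]
finger_gap: 0.508
```

```bash
python3 - <<'E'
from h import *
s,P,q=now(); print(s['time_s'],P,s['force'],s['moment'],s['finger_gap'])
for n in('scene',): s=snap(n,n+'3.png')
crop('scene3.png',350,150,130,130,5,'d1.png')
E
```

```text
3.15 [474.82222238 142.65808351 111.69854631] [-1.94493197 -0.89694484  5.4843607 ] [-0.15893468  0.29315395  0.04483329] 0.507791392979581
```

View pics/d1.png

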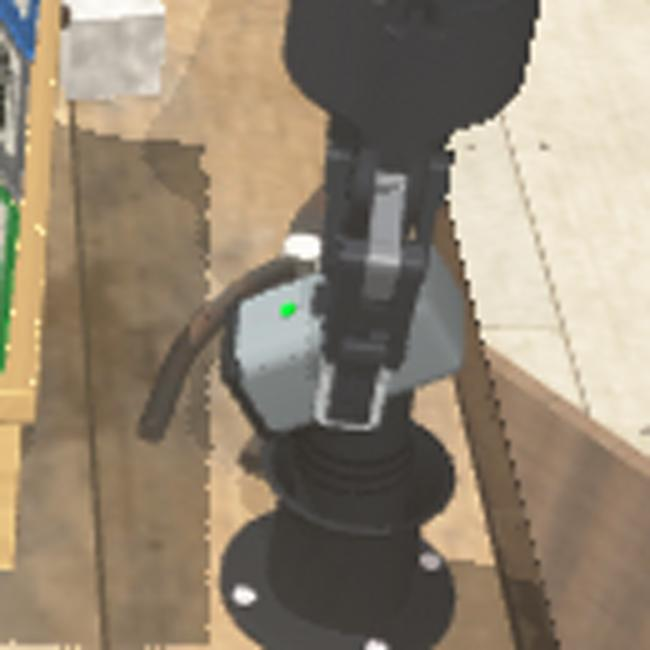

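Call:
carry_out(
  plan=[
    [[-8,0,0],0,1],
    [[-20,0,0],0,1],
    [[-35,0,0],0,1],
    [[-52,0,0],0,1],
    [[-70,0,0],0,1],
    [[-90,0,0],0,1],
    [[-110,0,0],0,1],
    [[-130,0,0],0,1],
    [[-150,0,0],0,1],
    [[-165,0,0],0,1],
  ],
)

```text
time_s: 4.2
eef_pos: [474.7, 142.7, 278.4]
tool_rot: [-0.401, 0.583, -0.4, -0.583]
force: [0.1, 0.1, -3.2]
finger_gap: 0.503
```

Call:
carry_out(
  plan=[
    [[-5,0,0],0,1],
    [[-5,0,0],0,1],
    [[-5,0,0],0,1],
  ],
)

```text
time_s: 4.5
eef_pos: [474.4, 142.6, 280.7]
tool_rot: [0.4, -0.583, 0.4, 0.583]
force: [0.4, -0.2, -2.0]
finger_gap: 0.511
```

```bash
python3 - <<'E'
from h import *
s,P,q=now(); print(s['time_s'],P,s['force'],s['moment'],s['finger_gap'])
for n in('scene','top'): s=snap(n,n+'4.png')
crop('scene4.png',330,60,170,150,4,'d1.png')
crop('top4.png',300,200,150,150,4,'d2.png')
f=np.array([np.cos(np.radians(33.8)),np.sin(np.radians(33.8)),0])
w=np.array([653.6,435.2,105])-95*(np.cos(np.pi/6)*f-[0,0,.5]); h=w-35*f+[0,0,20]; print('head target',h)
print(rel(P,q,h-[0,0,8],33.8), rel(P,q,[h[0],h[1],P[2]],33.8))
E
```

```text
4.5 [474.35222647 142.5759767  280.73948948] [ 0.39019395 -0.22243362 -2.02830763] [ 0.01359106 -0.00919833  0.05148332] 0.510567676199663
head target [556.14844582 369.96187063 172.5       ]
(array([ 116.1, -158.1,  182.8]), np.float64(-12.74)) (array([-1.000e-01, -1.580e+02,  1.828e+02]), np.float64(-12.74))
```

View pics/d1.png

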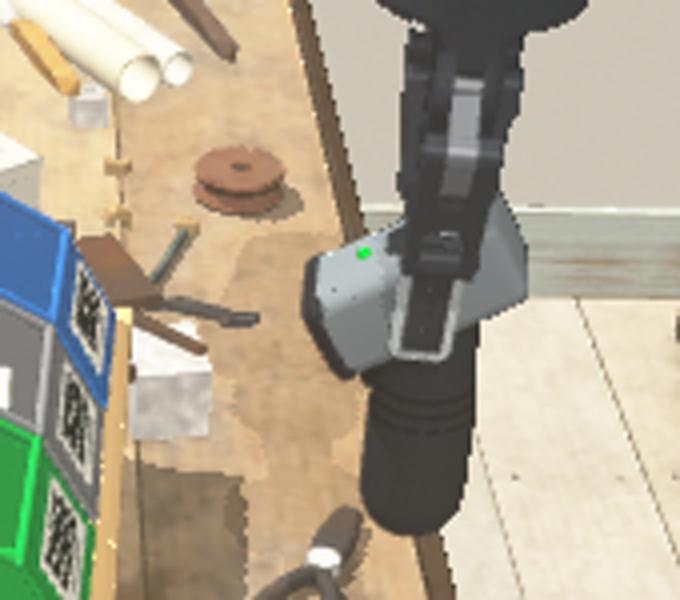

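View pics/d2.png

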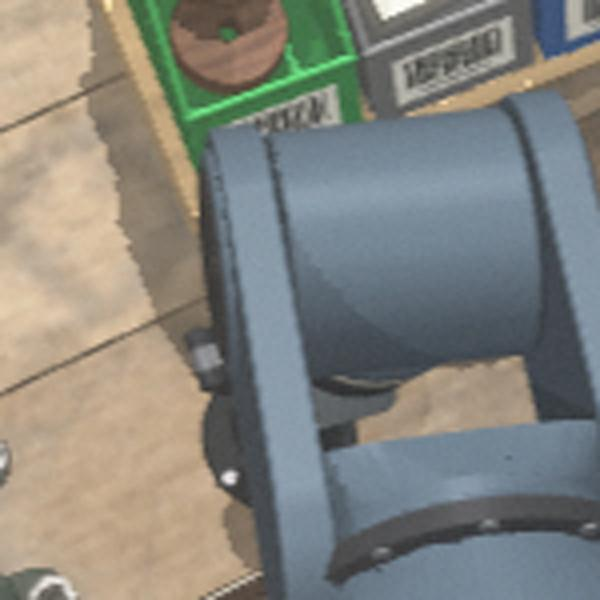

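```bash
python3 - <<'E'
from h import *
S=ld('scene4'); s,P,q=now()
# predicted
import math
f=np.array([math.cos(math.radians(21)),math.sin(math.radians(21)),0])
for hz in(6,8,10):
  for pit in(-4,0,4):
    h=P+[0,0,hz]; p=math.radians(pit)
    X=f*math.cos(p)-np.array([0,0,math.sin(p)]);Z=f*math.sin(p)+np.array([0,0,math.cos(p)])
    ft=h-112*Z-8*X; c,d=ray(S,320,240)
    led=h+X*24.7+Z*7.5
    print(hz,pit,'ball c',proj(S,ft+21*Z),'ax40',proj(S,ft+60*Z),'led',proj(S,led))
print('meas led',330+364/4-.4,60+254/4-.4)
E
```

```text
6 -4 ball c [428.18271729 181.53865074] ax40 [433.51612639 161.34840759] led [420.37410116 124.34165592]
6 0 ball c [432.20156952 181.78897423] ax40 [435.92347808 161.35092808] led [419.82669631 125.33198674]
6 4 ball c [436.2494245  181.81240352] ax40 [438.33595404 161.21348249] led [419.35927174 126.34829532]
8 -4 ball c [428.36059512 180.5242473 ] ax40 [433.70942416 160.26389822] led [420.55320747 123.13376369]
8 0 ball c [432.38647568 180.77360253] ax40 [436.1211754  160.26531651] led [420.00450209 124.12792152]
8 4 ball c [436.44149802 180.79530298] ax40 [438.53811222 160.12628873] led [419.53592549 125.1481052 ]
10 -4 ball c [428.5390737  179.50641784] ax40 [433.90339726 159.17559983] led [420.73297165 121.92143483]
10 0 ball c [432.57200719 179.75479682] ax40 [436.31956414 159.17590818] led [420.18295987 122.91944111]
10 4 ball c [436.63422226 179.77475659] ax40 [438.74097829 159.03528797] led [419.71322592 123.94352148]
meas led 420.6 123.1
```

The scanner hangs straight in the gripper: LED at (421,123) and ball end at about (433,180), within 1–2 px of prediction. I'll move over to the job card.

Call:
carry_out(
  plan=[
    [[0,-10,12],-1,1],
    [[0,-27,31],-3,1],
    [[0,-47,54],-5,1],
    [[0,-68,79],-7,1],
    [[0,-90,104],-9,1],
    [[0,-111,128],-10,1],
    [[0,-130,150],-11,1],
    [[0,-145,168],-12,1],
    [[0,-154,178],-12.7,1],
    [[0,-158,183],-12.7,1],
  ],
)

```text
time_s: 5.6
eef_pos: [556.3, 372.0, 280.1]
tool_rot: [0.332, -0.624, 0.333, 0.624]
force: [0.3, -0.4, -2.0]
finger_gap: 0.507
```

Call:
carry_out(
  plan=[
    [[8,0,0],0,1],
    [[22,0,0],0,1],
    [[40,0,0],0,1],
    [[60,0,0],0,1],
    [[80,0,0],0,1],
    [[96,0,0],0,1],
    [[108,0,0],0,1],
    [[115,0,0],0,1],
    [[116,0,0],0,1],
    [[116,0,0],0,1],
  ],
)

```text
time_s: 6.6
eef_pos: [556.6, 370.3, 165.7]
tool_rot: [-0.333, 0.624, -0.333, -0.623]
force: [0.2, 0.4, -1.5]
finger_gap: 0.511
```

```bash
python3 - <<'E'
from h import *
s,P,q=now(); print(s['time_s'],P,s['force'],s['finger_gap'])
S=snap('scene','scene5.png');snap('top','top5.png')
R=Ro.from_quat(np.roll(q,-1)).as_matrix();zz=R[:,2];yaw=np.degrees(np.arctan2(zz[1],zz[0]))-90;print('yaw',yaw)
f=np.array([np.cos(np.radians(yaw)),np.sin(np.radians(yaw)),0])
h=P+[0,0,8.5];w=h+35*f-[0,0,20];b=.866*f-np.array([0,0,.5])
l=np.array([653.6,435.2,105]);d=l-w;print('x',d@b,'y',d@np.cross([0,0,1],f),'z',d@(.5*f+np.array([0,0,.866])))
print('led',proj(S,h+24.7*f+[0,0,7.5]),'ball',proj(S,h-8*f-[0,0,91]))
crop('scene5.png',190,180,200,150,4,'d1.png')
crop('top5.png',200,160,160,140,4,'d2.png')
E
```

```text
6.6 [556.64308223 370.30361659 165.73020735] [ 0.18887191  0.40422685 -1.5367576 ] 0.5108815104014167
yaw 33.758076880167636
x 95.34239892869658 y 0.07654643277944355 z -1.7977387538063119
led [290.8614596  252.41171392] ball [314.82877641 297.9546082 ]
```

View pics/d1.png

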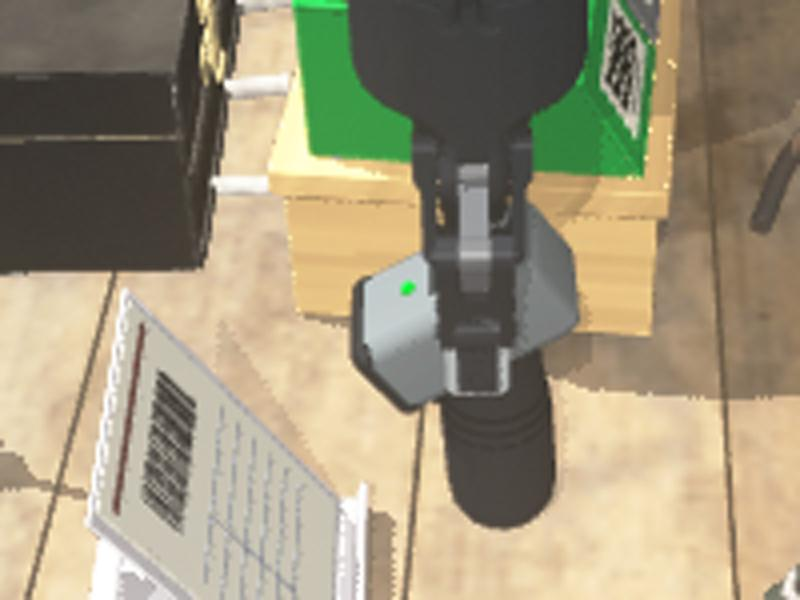

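View pics/d2.png

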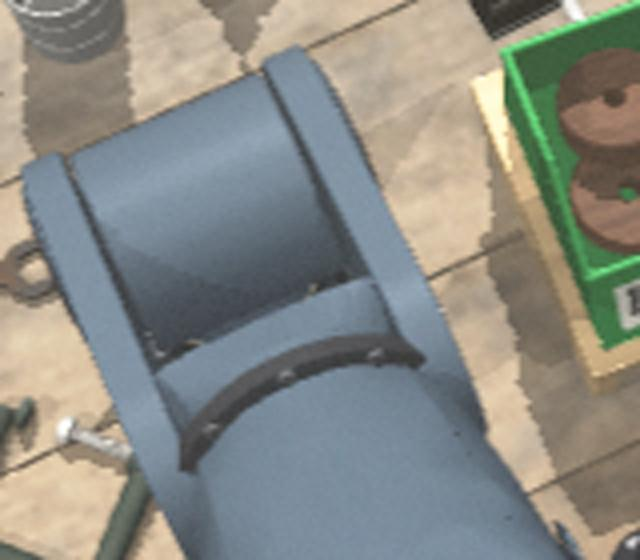

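Scene: the scanner faces the card, with its LED at (291.4,251.6) against a predicted (290.9,252.4). The computed offset from the beam is under 2 mm, so I'll hold here.

Call:
carry_out(
  plan=[
    [[2,0,0],0,1],
    [[2,0,0],0,1],
    [[2,0,0],0,1],
    [[2,0,0],0,1],
    [[2,0,0],0,1],
    [[2,0,0],0,1],
    [[2,0,0],0,1],
    [[2,0,0],0,1],
    [[2,0,0],0,1],
    [[2,0,0],0,1],
  ],
)

```text
time_s: 7.7
eef_pos: [556.4, 370.2, 163.3]
tool_rot: [0.333, -0.624, 0.333, 0.624]
force: [0.6, -0.4, -2.4]
finger_gap: 0.509
```

Call:
carry_out(
  plan=[
    [[0,0,0],0,1],
    [[0,0,0],0,1],
    [[0,0,0],0,1],
    [[0,0,0],0,1],
    [[0,0,0],0,1],
    [[0,0,0],0,1],
    [[0,0,0],0,1],
    [[0,0,0],0,1],
    [[0,0,0],0,1],
    [[0,0,0],0,1],
  ],
)

```text
time_s: 8.7
eef_pos: [556.4, 370.2, 163.3]
tool_rot: [0.333, -0.624, 0.333, 0.624]
force: [-0.3, 0.2, -1.4]
finger_gap: 0.51
```

```bash
python3 - <<'E'
from h import *
s,P,q=now(); print(s['time_s'],P,np.abs(s['joint_vel']).max())
a=np.radians(24.8);f=np.array([np.cos(a),np.sin(a),0])
w=np.array([615.0,157.4,122])-95*(.866*f-np.array([0,0,.5])); h=w-35*f+[0,0,20]-[0,0,8.5]; print('tcp target',h)
print('up',rel(P,q,[P[0],P[1],285],24.8),rel(P,q,[h[0],h[1],285],24.8), rel(P,q,h,24.8))
E
```

```text
8.7 [556.36949104 370.23770696 163.31111393] 0.0009289467755034348
tcp target [508.54493509 108.21085429 181.        ]
up (array([-121.7,    0. ,    0. ]), np.float64(8.97)) (array([-121.7,  185.4, -191.2]), np.float64(8.97)) (array([ -17.7,  185.4, -191.2]), np.float64(8.97))
```

Call:
carry_out(
  plan=[
    [[-10,0,0],0,1],
    [[-30,0,0],0,1],
    [[-55,3,-3],0,1],
    [[-80,12,-12],0.5,1],
    [[-98,27,-28],1,1],
    [[-110,45,-46],2,1],
    [[-115,65,-67],3,1],
    [[-115,86,-89],4,1],
    [[-115,107,-110],5,1],
    [[-115,124,-128],6,1],
  ],
)

```text
time_s: 9.7
eef_pos: [524.1, 193.6, 279.3]
tool_rot: [-0.366, 0.605, -0.366, -0.605]
force: [1.0, -0.4, -2.3]
finger_gap: 0.511
```

```bash
python3 - <<'E'
from h import *
s,P,q=now(); print(s['time_s'],P)
h=[508.5,108.2,181]
print(rel(P,q,[h[0],h[1],P[2]],24.8), rel(P,q,h,24.8))
E
```

```text
9.7 [524.10324502 193.558778   279.29817598]
(array([ -0. ,  53.5, -68.3]), np.float64(2.91)) (array([ 98.3,  53.6, -68.3]), np.float64(2.91))
```

Call:
carry_out(
  plan=[
    [[0,13,-17],0.5,1],
    [[0,28,-36],1.5,1],
    [[0,42,-54],2.5,1],
    [[5,51,-65],3,1],
    [[20,54,-69],3,1],
    [[40,54,-69],3,1],
    [[60,54,-69],3,1],
    [[78,54,-69],3,1],
    [[91,54,-69],3,1],
    [[97,54,-69],3,1],
  ],
)

```text
time_s: 10.7
eef_pos: [508.5, 108.8, 180.4]
tool_rot: [0.381, -0.595, 0.381, 0.596]
force: [1.0, -0.0, -1.4]
finger_gap: 0.509
```

Call:
carry_out(
  plan=[
    [[0,0,0],0,1],
    [[0,0,0],0,1],
  ],
)

```text
time_s: 10.9
eef_pos: [509.2, 108.8, 182.0]
tool_rot: [-0.381, 0.596, -0.381, -0.595]
force: [0.1, -0.7, -1.7]
finger_gap: 0.508
```

```bash
cat > chk.py <<'E'
from h import *
s,P,q=now(); print(s['time_s'],P,s['force'],s['finger_gap'])
R=Ro.from_quat(np.roll(q,-1)).as_matrix();zz=R[:,2];yaw=np.degrees(np.arctan2(zz[1],zz[0]))-90;yaw=(yaw+90)%180-90;print('yaw',yaw)
f=np.array([np.cos(np.radians(yaw)),np.sin(np.radians(yaw)),0])
h=P+[0,0,8.5];w=h+35*f-[0,0,20];b=.866*f-np.array([0,0,.5])
l=np.array([615.0,157.4,122]);d=l-w;print('x',d@b,'y',d@np.cross([0,0,1],f),'z',d@(.5*f+np.array([0,0,.866])))
E
python3 - <<'E'
from chk import *
S=snap('scene','scene6.png')
print('led',proj(S,h+24.7*f+[0,0,7.5]),'ball',proj(S,h-8*f-[0,0,91]))
crop('scene6.png',300,100,200,150,4,'d1.png')
E
```

```text
10.9 [509.20395223 108.75305697 181.95794353] [ 0.10303192 -0.71884445 -1.65002619] 0.5080015488876437
yaw 24.763465063572497
x 94.75986109629453 y -0.14152193252309792 z -1.2423566145483953
led [401.11038664 162.78719024] ball [413.43462346 209.73053606]
```

View pics/d1.png

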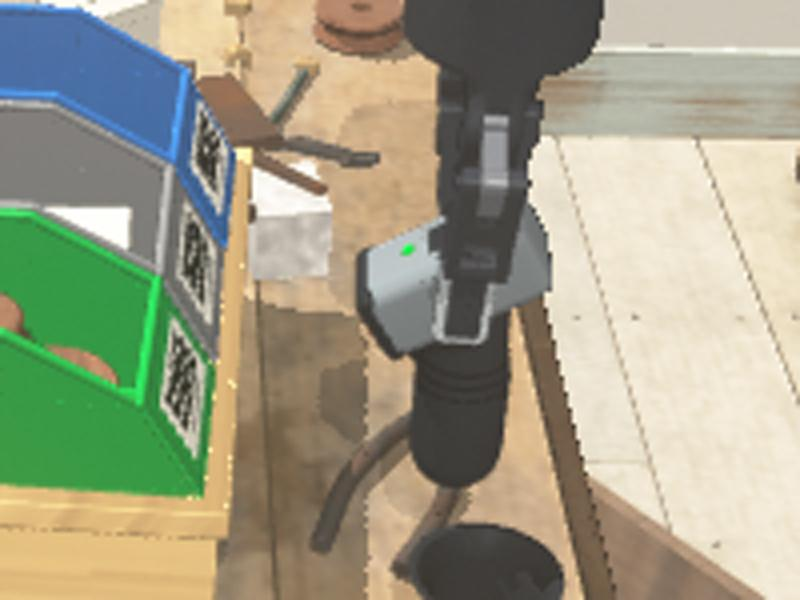

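The scanner faces the green label (crop (183,390)); its LED is at (401.4,162.1) against a predicted (401.1,162.8). I'll hold.

Call:
carry_out(
  plan=[
    [[2,0,0],0,1],
    [[2,0,0],0,1],
    [[2,0,0],0,1],
    [[2,0,0],0,1],
    [[2,0,0],0,1],
    [[2,0,0],0,1],
    [[2,0,0],0,1],
    [[2,0,0],0,1],
    [[2,0,0],0,1],
    [[2,0,0],0,1],
  ],
)

```text
time_s: 11.95
eef_pos: [508.8, 108.7, 179.3]
tool_rot: [0.381, -0.596, 0.381, 0.596]
force: [-0.4, 0.1, -2.3]
finger_gap: 0.505
```

Call:
carry_out(
  plan=[
    [[0,0,0],0,1],
    [[0,0,0],0,1],
    [[0,0,0],0,1],
    [[0,0,0],0,1],
    [[0,0,0],0,1],
    [[0,0,0],0,1],
    [[0,0,0],0,1],
    [[0,0,0],0,1],
    [[0,0,0],0,1],
    [[0,0,0],0,1],
  ],
)

```text
time_s: 12.95
eef_pos: [508.8, 108.7, 179.3]
tool_rot: [0.381, -0.596, 0.381, 0.596]
force: [-0.3, -0.1, -1.8]
finger_gap: 0.506
```

```bash
python3 - <<'E'
from chk import *
print(rel(P,q,[474.5,142.6,P[2]],21))
E
```

```text
12.95 [508.79290498 108.67663939 179.27660183] [-0.26719118 -0.1486213  -1.81492555] 0.5055797934322657
yaw 24.760547543441234
x 93.77015481042177 y -0.23835796932058706 z 1.2823207281395654
(array([ 0. , 16.9, 45.2]), np.float64(3.76))
```

Call:
carry_out(
  plan=[
    [[-10,0,2],0,1],
    [[-15,3,8],1,1],
    [[-15,7,18],2,1],
    [[-15,11,29],3,1],
    [[-15,14,38],3.8,1],
    [[-15,16,43],3.8,1],
    [[-15,17,45],3.8,1],
    [[-15,17,45],3.8,1],
    [[-15,17,45],3.8,1],
  ],
)

```text
time_s: 13.85
eef_pos: [474.7, 142.3, 194.3]
tool_rot: [-0.401, 0.583, -0.401, -0.583]
force: [-0.5, -0.1, -2.9]
finger_gap: 0.507
```

```bash
python3 - <<'E'
from chk import *
S=snap('scene','scene7.png')
print('led',proj(S,h+24.7*f+[0,0,7.5]),'ball',proj(S,h-8*f-[0,0,91]))
print(rel(P,q,[474.5,142.6,111.5],21))
crop('scene7.png',340,100,160,190,3.1,'d1.png')
E
```

```text
13.85 [474.71606556 142.28142449 194.33776668] [-0.45912229 -0.13106865 -2.9087562 ] 0.506993088654769
yaw 20.96094176854173
x 118.23904777567782 y -36.06587888082458 z -1.9810230160231632
led [412.79247467 171.87410132] ball [424.85568498 221.23415155]
(array([82.8,  0.1,  0.4]), np.float64(-0.04))
```

View pics/d1.png

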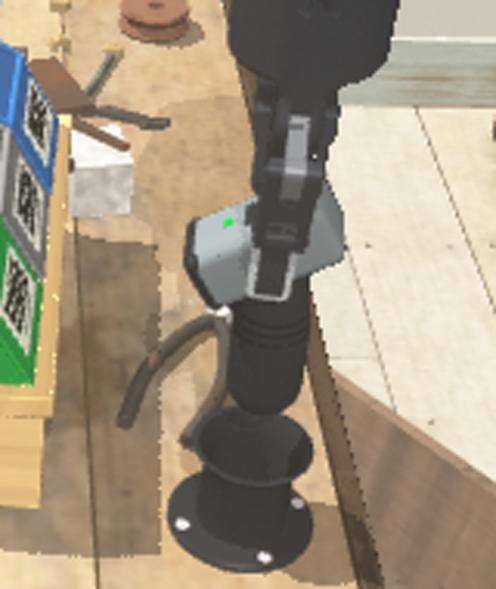

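The scanner hangs above the cup mouth (rim at about (255,445) in the crop). I'll lower it and watch the force.

Call:
carry_out(
  plan=[
    [[10,0,0],0,1],
    [[20,0,0],0,1],
    [[30,0,0],0,1],
    [[40,0,0],0,1],
    [[50,0,0],0,1],
    [[58,0,0],0,1],
    [[66,0,0],0,1],
    [[72,0,0],0,1],
    [[76,0,0],0,1],
    [[76,0,0],0,1],
  ],
)

```text
time_s: 14.9
eef_pos: [474.4, 142.4, 117.9]
tool_rot: [0.401, -0.582, 0.401, 0.583]
force: [-0.1, -0.3, -1.7]
finger_gap: 0.507
```

Call:
carry_out(
  plan=[
    [[1,0,0],0,1],
    [[2,0,0],0,1],
    [[3,0,0],0,1],
    [[4,0,0],0,1],
    [[4.5,0,0],0,1],
    [[5,0,0],0,1],
    [[5,0,0],0,1],
  ],
)

```text
time_s: 15.6
eef_pos: [474.5, 142.4, 113.2]
tool_rot: [0.401, -0.583, 0.401, 0.583]
force: [0.3, -0.1, -1.8]
finger_gap: 0.505
```

Call:
carry_out(
  plan=[
    [[0.5,0,0],0,1],
    [[1,0,0],0,1],
    [[1.5,0,0],0,1],
    [[1.5,0,0],0,1],
  ],
)

```text
time_s: 16.0
eef_pos: [474.6, 142.4, 111.9]
tool_rot: [-0.401, 0.583, -0.401, -0.583]
force: [0.0, -0.1, 0.0]
finger_gap: 0.51
```

Call:
carry_out(
  plan=[
    [[0.5,0,0],0,1],
    [[1,0,0],0,1],
    [[1,0,0],0,1],
  ],
)

```text
time_s: 16.3
eef_pos: [474.8, 142.5, 111.6]
tool_rot: [-0.401, 0.583, -0.4, -0.582]
force: [-2.4, -0.1, 10.9]
finger_gap: 0.505
```

The foot is on the floor (force jumps to +11 N). I'll ease back 0.7 mm and open.

Call:
carry_out(
  plan=[
    [[-0.7,0,0],0,1],
    [[-0.7,0,0],0,0.45],
    [[-0.7,0,0],0,0.4],
    [[-0.7,0,0],0,0.3],
    [[-0.7,0,0],0,0.2],
    [[-0.7,0,0],0,0.1],
    [[-0.7,0,0],0,0],
    [[-0.7,0,0],0,0],
    [[-0.7,0,0],0,0],
    [[-0.7,0,0],0,0],
  ],
)

```text
time_s: 17.3
eef_pos: [474.5, 142.4, 111.5]
tool_rot: [0.401, -0.583, 0.401, 0.583]
force: [-0.2, -0.3, 0.6]
finger_gap: 1.003
```

```bash
python3 - <<'E'
from chk import *
S=snap('scene','scene8.png')
crop('scene8.png',350,150,130,130,5,'d1.png')
E
```

```text
17.3 [474.49196164 142.41790466 111.47127259] [-0.15740454 -0.30700158  0.63657447] 1.0033326160003673
yaw 20.96035462418193
x 76.94507275357894 y -36.27209691363653 z 69.86177197139105
```

View pics/d1.png

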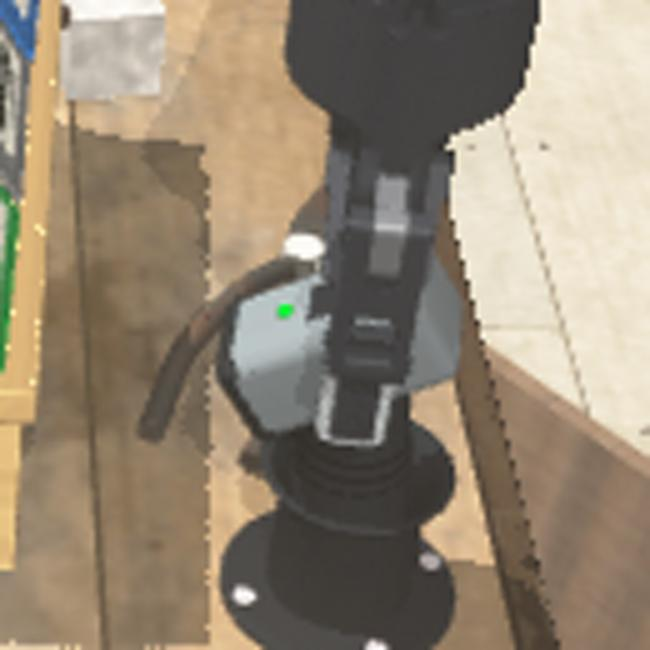

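The scanner stands in the cup with its LED at crop (285,311), almost exactly as at the start, and the fingers are open. I'll retreat straight up.

Call:
carry_out(
  plan=[
    [[-6,0,0],0,0],
    [[-14,0,0],0,0],
    [[-26,0,0],0,0],
    [[-42,0,0],0,0],
    [[-60,0,0],0,0],
    [[-80,0,0],0,0],
    [[-100,0,0],0,0],
    [[-120,0,0],0,0],
    [[-135,0,0],0,0],
    [[-140,0,0],0,0],
  ],
)

```text
time_s: 18.35
eef_pos: [475.1, 142.6, 253.9]
tool_rot: [-0.402, 0.583, -0.4, -0.582]
force: [-0.4, -0.4, 0.6]
finger_gap: 0.998
```

Call:
carry_out(
  plan=[
    [[0,15,15],0,0],
    [[0,35,40],0,0],
    [[0,60,70],0,0],
    [[0,85,100],0,0],
    [[0,110,130],0,0],
    [[0,130,155],0,0],
    [[0,145,175],0,0],
    [[0,150,180],0,0],
    [[0,150,180],0,0],
  ],
)

```text
time_s: 19.25
eef_pos: [269.6, 257.0, 251.6]
tool_rot: [-0.4, 0.583, -0.4, -0.583]
force: [-0.1, -0.2, 0.5]
finger_gap: 0.999
```

```bash
python3 - <<'E'
from chk import *
S=snap('scene','scene9.png');snap('top','top9.png')
crop('scene9.png',370,190,90,100,6,'d1.png')
crop('top9.png',330,260,90,75,8,'d2.png')
E
```

```text
19.25 [269.64125075 256.97519794 251.59805746] [-0.08960791 -0.16743098  0.54695962] 0.9991933348664684
yaw 21.05613043768018
x 276.8680787154461 y -217.0077622200817 z 23.488658444806283
```

View pics/d1.png

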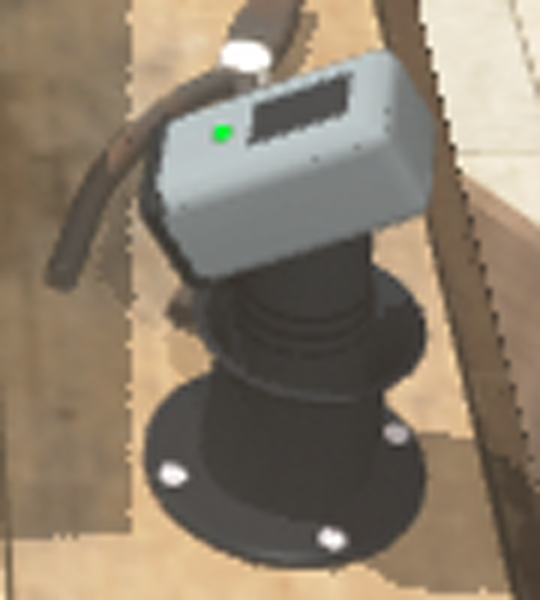

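View pics/d2.png

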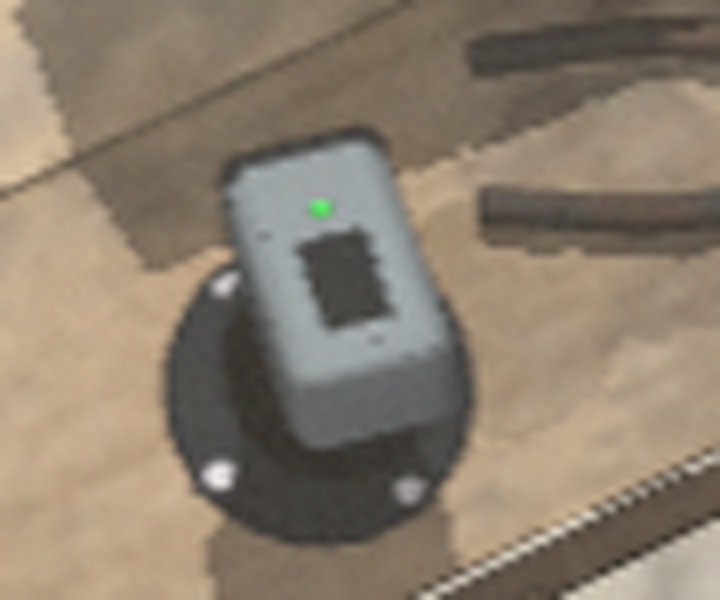

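View pics/top9.png

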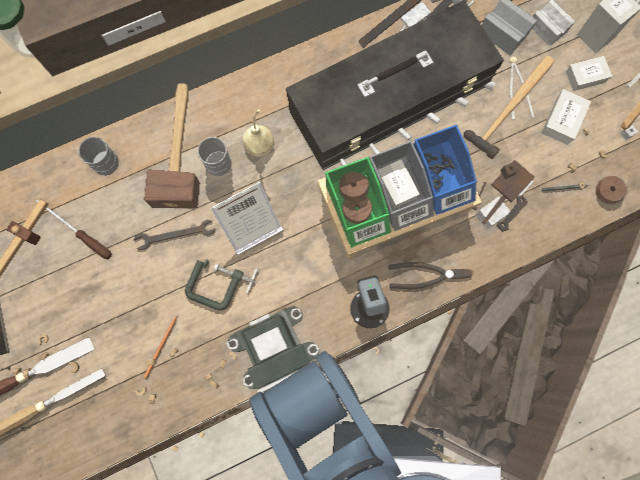

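The scanner stands upright in its cup, within a pixel of its starting image. The clamp and pliers haven't moved, and the gripper is clear of everything.

```bash
python3 -c "
from h import *
print(np.abs(manip.read_state()['joint_vel']).max()); print(manip.close_job())"
```

```text
0.012854709058074985
the job is handed in; nothing more can be done
None
```

The job is handed in. I read the job card first and then the green bin, holding the scanner still for about 2 s on each, and put it back in its cup by about 19 s. `close_job` reports no verdict.

- **Reads:** from the robot pose and my measured label positions, each label was about 94–95 mm off and within about 2 mm of the beam's axis. The scanner faced each label squarely, to within about 1 degree of turn. The scanner was never held in front of the grey or blue bin.
- **Return to the cup:** I felt the scanner touch the cup floor (+11 N), eased back and opened the fingers. The last pictures from both cameras show it upright, within about a pixel of where it started.
- **Surroundings:** in the last top picture the G-clamp and pliers are where they were at the start. The gripper is open and clear of everything.
- **One disagreement:** triangulated label heights came out 2.5–3 mm below the stated ones. I used the stated heights, and the difference is well inside the 15 mm tolerance.

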